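Refit the fridge relay and shut the control box

ROBOT

A 6-joint arm with a two-finger parallel gripper is mounted at the origin on the work surface. World frame = base frame: x ahead of the robot, y to its left, z up, the work surface at z = 0. Lengths are in m, angles in rad, forces in N, time in s.
With the tool pointing down it reaches from about 0.375 to 0.975 m from the base axis. Payload 3.8 kg.
Tool frame: the origin (TCP) lies at the centre of the arm's flange, where the gripper is bolted on; the fingertips stand 166 mm ahead of it and the grasp point (between the pads) lies 147 mm ahead of it; z points along the fingers, y is the line along which they close (so a half turn about z gives the same grasp; the last joint's range is limited). The gripper opens to 88 mm and grips with 3 to 60 N. Pads are 18 mm wide; open, the fingers measure 123 mm over their backs; the gripper's body (75 mm by 187 mm) begins 45 mm behind the grasp point.
Start: joints at [1.299, 0.264, 1.604, -0, 1.274, -0.037], TCP at [0.157, 0.656, 0.405] pointing down, gripper open.
Joint ranges: [-2.63, 2.63], [-0.94, 2.18], [0.31, 2.57], [-1.31, 4.45], [0, 2.66], [-2.55, 2.55]. Speed limits (rad/s): [2.57, 2.57, 3.14, 3.14, 3.14, 3.14].

INTERFACE

Orientations are given as a unit quaternion [x, y, z, w].
In Python, from station import status, eyes, sign_off gives the robot as it stands.
- The arm moves only by the shell command python3 -m jog 'ROWS' [FORCE]. ROWS is JSON, a list of rows, each an object with "translation": the shift along the world's x, y, z in mm, a list of three; "angular": the turn, a rotation vector about the world's x, y, z in rad, a list of three; "claw": the closure, from -1 (fully open) to 1 (shut). A call has exactly 5 rows; each row shifts and turns the commanded pose from where the row before left it; what a row does not reach is not made up. A row lasts 1/12 s, in which the tool goes at most 41.7 mm and 7.16 degrees, less where a joint would pass 70% of its speed; a pose out of reach is approached as far as the arm can. A call with a gripper value outside its range is refused whole. The fingers move at their own pace and stop on an object; FORCE is the grip in N (left out, the last holds). Time passes only in rows, so rows that do not move let the fingers close, or fill a call up. It gives the time, the measured TCP pose, the force, the opening and the grip force at its end, in the units of the state.
- status.sense(): the state, without advancing time (a new reading comes with each control period).
- eyes.read_camera(name): name is "side" or "top" or "wrist"; returns a dict with "pixels" (480x640x3 uint8, blue, green, red), "fov_y" (degrees; the focal length in pixels is half the picture's height over the tangent of half this angle, whatever the lens; pixels are square), "cx", "cy" (the principal point, pixels), "pose" (4x4, takes a point from camera to world coordinates); the wrist camera has in their place "mount" (4x4, takes a point from camera to tool coordinates, whose origin is the TCP and whose axes are the flange's). Camera axes: x right, y down, z forward; pixel columns grow to the right and rows downward; lengths in m; the calibration is good to about 2 mm. The wrist camera is an equidistant fisheye: a pixel r from the principal point sees the ray r / f radians off the axis. A picture is of the moment at which its call begins: read the wrist's pose just before it. There is no depth.
- sign_off(): hands the job in; it is judged then, once.
The state is a dict: "time_s": time; "joint_positions": joint angles; "joint_velocities": joint speeds; "joint_efforts": joint torques, N m; "position": TCP position; "eef_rot": TCP orientation; "wrist_force": force on the tool from outside, world axes, zero at the start; "torque": the same for the moment, N m; "finger_gap": finger opening in m; "grip_force": force on a finger pad.
Only numpy, scipy, OpenCV 4.12 (cv2) and the standard library are available. Lean on these libraries where they do the work, as an engineer would, in place of code of your own. Each camera call takes 0.05 s, during which the arm holds its last target. There are 200 camera calls.

TASK

Plug the new blue relay fully home into the black socket in the open control box of the fridge's cooling unit, then close the box's white cover until its catches snap and the two halves meet flush edge to edge. Only then press the red reset plunger beside the box down to its stop, hold it there for half a second and let it spring back. Leave everything else on the bench alone.

Things in the scene. Friction and masses are not known exactly. Their poses are not given: they have to be found in the camera images.
- relay: The new relay, loose, standing upright on the bench: blue block 56 (its x) x 36 (its y) x 34 mm with a pale top, on a black plug foot 40 x 24 x 12 mm; 46 mm high in all, about 120 g. Origin: centre of the foot's underside; z up. It fits its socket either way round (half turn about z).
- old_relay: The burnt relay that was taken out, same shape and size but dark brown; to be left alone. Origin and axes as for the new one.
- cooling_unit: Fixed sheet-steel chassis, 4 mm thick, carrying control box, protector and compressor. Origin: on the bench top under the control box's centre; z up. Box: grey lower shell 170 (x) x 124 (y) mm, walls 4 mm, rim 38 mm above the bench; cover hinged along its +y side, catches on its -y side. Straight beyond the hinge side 100 mm are free but for the open cover.
- compressor_top (a point): Top of the compressor, a black dome 140 mm across fixed on the chassis at the far (+x), hinge-side corner of the box, 137 mm above the bench; 40 mm clear of the box.
- socket (a point): Centre of the mouth of the socket, a black block in the middle of the control box, 23 mm above the bench (15 mm below the box's rim). The pocket is 43 (x) x 27 (y) mm and 13 mm deep with a 2 mm chamfer; axes as for the cooling unit. When the relay is home its blue body sits on the block: its origin lies 12 mm below this point, its top 57 mm above the bench.
- box_hinge (a point): Middle of the cover's hinge line, on the box's +y rim, 38 mm above the bench; axes as for the cooling unit, the hinge line runs along x.
- cover (a joint): Opening angle of the cover in rad: 0 shut flush on the lower shell, pi/2 upright, up to 2.4 leaning back. The free edge swings up and over towards the box's +y side. The hinge is stiff: the cover stays at whatever angle it is left. Over the last 6 mm at the free edge two sprung catches resist with up to about 10 N, then snap and hold it.
- cover_edge (a point): On the cover, a white shell 170 x 124 mm and 30 mm deep, open below: middle of the free edge at the cover's outside (top) face. It lies 124 mm from the hinge line along the cover and 30 mm outwards; with the cover shut it is 68 mm above the bench.
- protector: The overload protector, a fixed black block 50 x 44 x 30 mm on the chassis on the box's -y side; its red plunger stands in the middle of its top. Origin: centre of its underside, 4 mm above the bench; z up.
- plunger (a joint): Travel of the reset plunger in m: 0 out, 0.008 pressed down to its stop. A spring returns it; it takes about 3 N to start and 10 N at the stop.
- plunger_top (a point): Centre of the top face of the plunger's red round head, 23 mm across; 57 mm above the bench when out. It moves with the plunger.
- grease_pot: Small jar, 40 mm across and 32 mm high, on the chassis near the protector; leave alone. Origin: centre of its underside.
- leak_spray: Green spray can, 52 mm across, 170 mm high, on the bench; leave alone. Origin: centre of its underside.
- screwdriver: Screwdriver, 200 mm long, lying on the bench beyond the left relay place, between it and the housing; leave alone.
- tape: Roll of black tape, 90 mm across, 19 mm high; leave alone. Origin: centre of its underside.
- multimeter: Yellow multimeter, 75 x 150 x 34 mm, lying on the bench; leave alone. Origin: centre of its underside.
- torch: Small torch, 130 mm long, lying on the bench; leave alone.
- wing_nut: Steel wing nut, 46 mm across the wings, 20 mm high, on the chassis; leave alone. Origin: centre of its underside.
Not all that is in view belongs to the job. Leave any green or yellow look-alike of the protector alone.

How it is judged:
By the outcome, as a careful person would: the job done as asked, in the order asked, and still so for the second after the job is handed in, with the robot touching nothing.
It also fails if it takes over 72 s, if anything falls off the work surface, if the arm or the gripper's body presses on something with over 40 N, if the wrist force passes 120 N, or if a joint passes its speed limit or range.

## Working session

There is one attempt and no reset: what is moved stays moved. The work goes in short steps, Python scripts to look and compute and a shell command to move; the robot and the scene stay as the last step left them, time stands still between calls to the robot, and variables do not carry over. Pictures are saved under pics/ and viewed, at most 10 in all, crops included, and the job is handed in when it is done.

```bash
mkdir -p pics; ls
cat > h.py <<'E'
import numpy as np, cv2
from scipy.spatial.transform import Rotation as R
from station import status, eyes
def cam(n):
    s=status.sense(); c=eyes.read_camera(n)
    c['f']=240/np.tan(np.radians(c['fov_y'])/2); c['n']=n
    if n=='wrist':
        T=np.eye(4);T[:3,:3]=R.from_quat(s['eef_rot']).as_matrix();T[:3,3]=s['position'];c['pose']=T@np.array(c['mount'])
    c['pose']=np.array(c['pose']); return c
def ray(c,u,v):
    x,y=(u-c['cx'])/c['f'],(v-c['cy'])/c['f']
    if c['n']=='wrist':
        r=np.hypot(x,y)+1e-12; d=np.array([np.sin(r)*x/r,np.sin(r)*y/r,np.cos(r)])
    else: d=np.array([x,y,1.]);d/=np.linalg.norm(d)
    return c['pose'][:3,3],c['pose'][:3,:3]@d
def onz(c,u,v,z):
    o,d=ray(c,u,v); return o+d*(z-o[2])/d[2]
def tri(rays):
    A=0;b=0
    for o,d in rays:
        P=np.eye(3)-np.outer(d,d);A=A+P;b=b+P@o
    p=np.linalg.solve(A,b); return p,[float(np.linalg.norm(np.cross(d,p-o))) for o,d in rays]
def proj(c,p):
    q=np.linalg.inv(c['pose'])@np.append(p,1);q=q[:3]
    if c['n']=='wrist':
        r=np.hypot(q[0],q[1]);t=np.arctan2(r,q[2]);return c['cx']+c['f']*t*q[0]/r,c['cy']+c['f']*t*q[1]/r
    return c['cx']+c['f']*q[0]/q[2],c['cy']+c['f']*q[1]/q[2]
E
python3 - <<'E'
from h import *
import pickle
D={}
for n in ['side','top','wrist']:
    c=cam(n);D[n]=c;cv2.imwrite(f'pics/{n}0.png',c['pixels']);print(n,c['f'],c['cx'],c['cy'],c['pose'].round(3).tolist())
pickle.dump(D,open('d0.pkl','wb'));print(status.sense())
E
```

```text
pics
side 595.1932718962137 320.46348412047524 234.32516859972492 [[0.765, -0.443, 0.468, -0.144], [-0.644, -0.527, 0.555, -0.751], [0.001, -0.726, -0.688, 1.069], [0.0, 0.0, 0.0, 1.0]]
top 472.52499886548804 315.98366274335586 240.7761780053217 [[0.028, -0.994, 0.104, 0.363], [-1.0, -0.028, 0.003, 0.005], [0.0, -0.104, -0.995, 1.4], [0.0, 0.0, 0.0, 1.0]]
wrist 371.64829954431775 324.94921765150787 235.19713300778415 [[0.233, 0.924, 0.303, 0.078], [0.972, -0.221, -0.075, 0.675], [-0.003, 0.312, -0.95, 0.384], [0.0, 0.0, 0.0, 1.0]]
{'time_s': 0.15, 'joint_positions': array([ 1.29910384e+00,  2.64598136e-01,  1.60505245e+00, -1.81701951e-05,
        1.27371858e+00, -3.69213555e-02]), 'joint_velocities': array([ 0.00125382, -0.00108647, -0.00317924, -0.00201859, -0.0003406 ,
       -0.000821  ]), 'joint_efforts': array([-2.21273813e-04, -5.02846420e+01, -3.57467294e+01,  7.29297800e-02,
        2.50519544e-02, -7.32840340e-05]), 'position': array([0.15696759, 0.65622756, 0.40366586]), 'eef_rot': array([ 1.17113476e-01,  9.93118142e-01, -8.79036208e-04, -1.27939096e-04]), 'wrist_force': array([-0.99109558, -0.13880927,  0.15339249]), 'torque': array([ 0.06689978, -0.00582945, -0.0342729 ]), 'grip_force': 0.0, 'finger_gap': 0.08833539432820553}
```

View pics/top0.png

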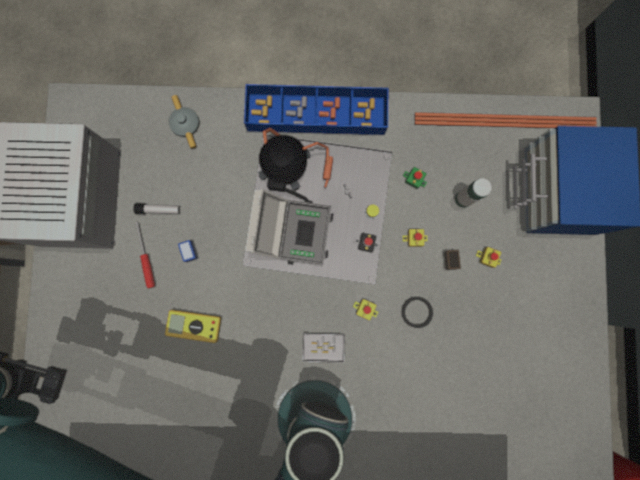

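View pics/side0.png

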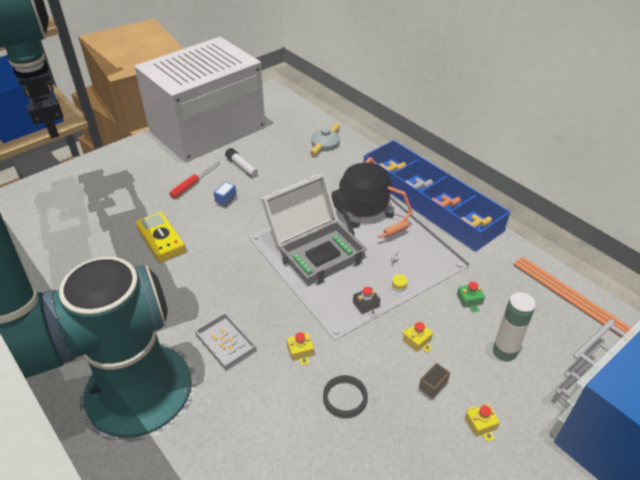

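Top view: blue relay with pale top at (188,250), burnt brown one at (452,259). The open box is around (300,232) with its black socket at about (309,233), and the cover leans back on the left. Protector candidates with red plungers are black at (368,242), green at (416,177), and yellow at (416,237), (490,257) and (366,309). The black one on the chassis at (368,242) (side view 367,299) fits the description. I'll confirm with an enlarged crop and measure.

Run:
```python
from h import *
import pickle
D=pickle.load(open('d0.pkl','rb'));t,s=D['top'],D['side']
cr=lambda c,x,y,w,h,k:cv2.resize(c['pixels'][y:y+h,x:x+w],None,fx=k,fy=k,interpolation=cv2.INTER_CUBIC)
a=cr(t,170,180,220,100,3.6)  # 792x360
b=cr(s,205,165,200,160,2); b=b[:240+80]
d=cr(s,255,170,130,150,1.6)
m=np.zeros((600,800,3),np.uint8);m[:360,:792]=a
e=cr(s,250,170,160,150,1.6);m[360:600,:256]=e
e=cr(s,205,170,40,40,6);m[360:600,256:496]=e
e=cr(s,340,275,75,60,4);m[360:600,496:796]=e
cv2.imwrite('pics/crop1.png',m)
def red(c,x,y,w,h):
    p=cv2.cvtColor(c['pixels'],cv2.COLOR_BGR2HSV)[y:y+h,x:x+w]
    mk=((p[...,0]<8)|(p[...,0]>172))&(p[...,1]>130)&(p[...,2]>90)
    v,u=np.nonzero(mk);return u.mean()+x,v.mean()+y,len(u)
def blue(c,x,y,w,h):
    p=cv2.cvtColor(c['pixels'],cv2.COLOR_BGR2HSV)[y:y+h,x:x+w]
    mk=((p[...,0]>100)&(p[...,0]<130)&(p[...,1]>70));v,u=np.nonzero(mk)
    print('blue',u.min()+x,u.max()+x,v.min()+y,v.max()+y)
rt=red(t,355,230,30,25);rs=red(s,350,280,35,25);print(rt,rs)
p,e=tri([ray(t,*rt[:2]),ray(s,*rs[:2])]);print('plunger',p,e)
for c,(x,y,w,h) in ((t,(170,230,40,40)),(s,(205,170,40,40))):
    im=c['pixels'][y:y+h,x:x+w].astype(int)
    mk=(cv2.cvtColor(c['pixels'],cv2.COLOR_BGR2HSV)[y:y+h,x:x+w,1]>70)
    blue(c,x,y,w,h)
    pale=(im.min(2)>170); n,l,st,ce=cv2.connectedComponentsWithStats(pale.astype(np.uint8));print([(st[i,4],ce[i]+[x,y]) for i in range(1,n)])
```

```text
(np.float64(368.3953488372093), np.float64(240.8372093023256), 43) (np.float64(367.0377358490566), np.float64(290.20754716981133), 53)
plunger [ 0.50790863 -0.14113621  0.0546641 ] [7.648156964961847e-06, 7.648156964870059e-06]
blue 178 195 240 261
[(np.int32(88), array([185.78409091, 250.29545455]))]
blue 214 235 185 204
[(np.int32(1172), array([224.31569966, 187.5665529 ]))]
```

View pics/crop1.png

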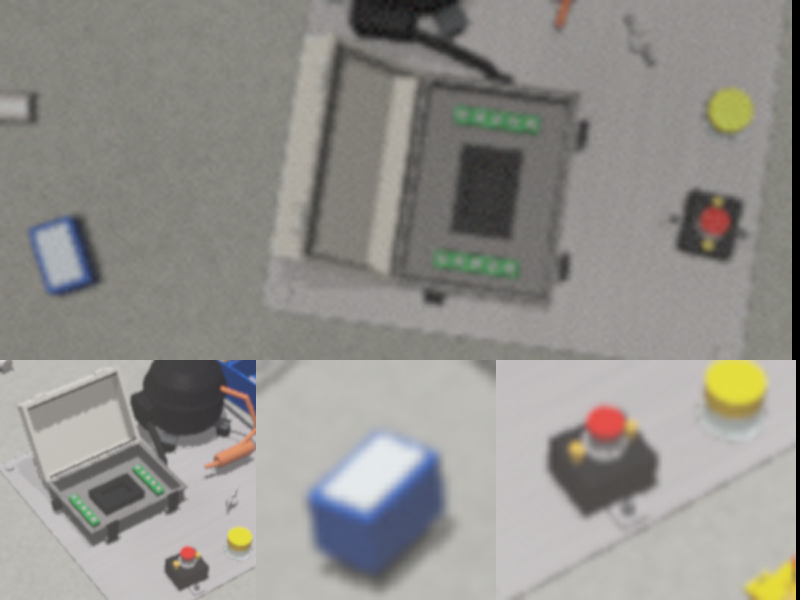

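Crop: blue relay at left (top px 186,250), and the box with a black rectangular socket pocket at about (305,233). The protector candidate is black with a red head and stands on the chassis at (368,241), so it's confirmed. The yellow-lidded jar above it is the grease pot. Next: coarse positions, then a wrist look.

Run:
```python
from h import *
import pickle
D=pickle.load(open('d0.pkl','rb'));t,s=D['top'],D['side']
print('relay',onz(t,185.8,250.3,.046), 'socket',onz(t,305.3,233.3,.023))
# pale-top centre in side: mask of bright, low-sat inside crop
y,x=175,210
im=s['pixels'][y:y+35,x:x+30].astype(int);mk=im.min(2)>205
v,u=np.nonzero(mk);print(len(u),u.mean()+x,v.mean()+y)
print('relay tri',tri([ray(t,185.8,250.3),ray(s,u.mean()+x,v.mean()+y)]))
# crop -> px corners
f=lambda a,b:(170+a/3.6,180+b/3.6)
for n,q,z in (('rim-y+x',(578,95),.038),('rim-y-x',(550,305),.038),('r0',(55,217),.046),('r1',(78,290),.046)):print(n,onz(t,*f(*q),z).round(4))
g=lambda a,b:(250+a/1.6,170+(b-360)/1.6)
print('cover edge corners tri')
# outer free edge corners in side: (22,405),(115,370); hinge (50,482),(135,440)
for q in ((22,405),(117,370)): 
  for z in (.14,.15,.16,.17): print(z,onz(s,*g(*q),z).round(3))
for q in ((335,35),(303,35),(270,258),(308,255)): print(onz(t,*f(*q),.15).round(3))
st=status.sense();print(st['position'],np.array(t['pose']).shape, R.from_quat(st['eef_rot']).as_matrix().round(3).tolist())
```

```text
relay [0.46680839 0.38210745 0.046     ] socket [0.52836877 0.04085084 0.023     ]
86 224.15116279069767 188.18604651162792
relay tri (array([0.46746616, 0.3815917 , 0.04624184]), [0.0008083225526461256, 0.0008083225526462756])
rim-y+x [ 0.6077 -0.0308  0.038 ]
rim-y-x [ 0.4368 -0.0127  0.038 ]
r0 [0.4957 0.3853 0.046 ]
r1 [0.4378 0.3636 0.046 ]
cover edge corners tri
0.14 [0.464 0.184 0.14 ]
0.15 [0.458 0.173 0.15 ]
0.16 [0.451 0.163 0.16 ]
0.17 [0.445 0.153 0.17 ]
0.14 [0.63  0.157 0.14 ]
0.15 [0.622 0.147 0.15 ]
0.16 [0.613 0.137 0.16 ]
0.17 [0.605 0.127 0.17 ]
[0.628 0.155 0.15 ]
[0.627 0.179 0.15 ]
[0.46  0.196 0.15 ]
[0.463 0.168 0.15 ]
[0.15696759 0.65622756 0.40366586] (4, 4) [[-0.973, 0.233, -0.0], [0.233, 0.973, -0.002], [0.0, -0.002, -1.0]]
```

```bash
python3 -m jog '[{"translation":[30,-27,-7],"angular":[0,0,-0.1],"claw":-1},{"translation":[30,-27,-7],"angular":[0,0,-0.1],"claw":-1},{"translation":[30,-27,-7],"angular":[0,0,-0.1],"claw":-1},{"translation":[30,-27,-7],"angular":[0,0,-0.1],"claw":-1},{"translation":[30,-27,-7],"angular":[0,0,-0.1],"claw":-1}]' 30
python3 -m jog '[{"translation":[30,-27,-7],"angular":[0,0,-0.1],"claw":-1},{"translation":[30,-27,-7],"angular":[0,0,-0.1],"claw":-1},{"translation":[30,-27,-7],"angular":[0,0,-0.1],"claw":-1},{"translation":[30,-27,-7],"angular":[0,0,-0.1],"claw":-1},{"translation":[30,-27,-7],"angular":[0,0,-0.1],"claw":-1}]'
python3 -m jog '[{"translation":[10,-4,-4],"angular":[0,0,0],"claw":-1},{"translation":[0,0,0],"angular":[0,0,0],"claw":-1},{"translation":[0,0,0],"angular":[0,0,0],"claw":-1},{"translation":[0,0,0],"angular":[0,0,0],"claw":-1},{"translation":[0,0,0],"angular":[0,0,0],"claw":-1}]'
python3 - <<'E'
from h import *
import pickle
c=cam('wrist');pickle.dump(c,open('w1.pkl','wb'));cv2.imwrite('pics/w1.png',c['pixels'])
s=status.sense();M=R.from_quat(s['eef_rot']).as_matrix();print(s['position'],M.round(3).tolist(),np.degrees(np.arctan2(M[1,1],M[0,1])))
print(proj(c,np.array([.467,.382,.046])))
E
```

```text
time_s: 0.57
position: [0.3078, 0.52, 0.3691]
eef_rot: [0.361, 0.933, -0.0, -0.0]
wrist_force: [0.9, -0.1, 0.7]
finger_gap: 0.0881
grip_force: 0.0
time_s: 0.98
position: [0.4581, 0.3848, 0.3342]
eef_rot: [0.581, 0.814, -0.0, -0.0]
wrist_force: [0.9, -0.8, 0.8]
finger_gap: 0.0878
grip_force: 0.0
time_s: 1.4
position: [0.4659, 0.3838, 0.3311]
eef_rot: [0.578, 0.816, 0.0, -0.0]
wrist_force: [0.4, -0.5, -0.1]
finger_gap: 0.0884
grip_force: 0.0
[0.46589889 0.38379374 0.33115614] [[-0.332, 0.943, 0.0], [0.943, 0.332, 0.001], [0.001, 0.0, -1.0]] 19.401467642445347
(np.float64(325.56799741471536), np.float64(229.62841639846064))
```

View pics/w1.png

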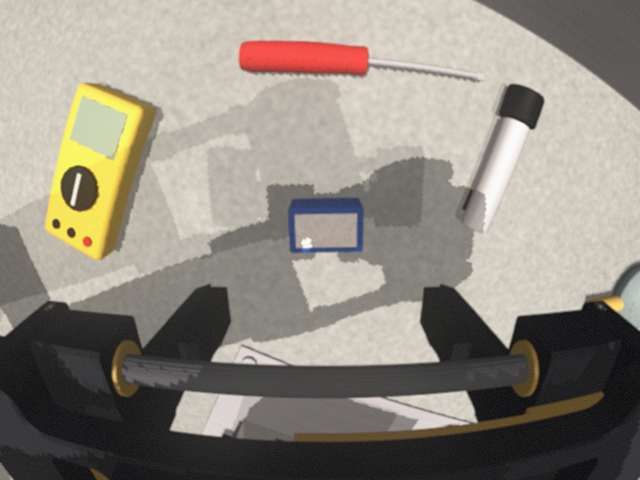

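Wrist view: relay at (326,230), its pale top spanning about (295–358, 213–247) with long axis nearly along the image row. The screwdriver is at (300,58) and the torch at (500,160), both clear. I'll measure the pale rectangle.

```bash
cat >> h.py <<'E'
def pale_top(c,u,v,w=60,z=.046):
    x,y=int(u-w),int(v-w);p=cv2.cvtColor(c['pixels'],cv2.COLOR_BGR2HSV)[y:y+2*w,x:x+2*w]
    bl=((p[...,0]>95)&(p[...,0]<135)&(p[...,1]>110)).astype(np.uint8)
    cs,h=cv2.findContours(bl,cv2.RETR_CCOMP,cv2.CHAIN_APPROX_NONE)
    k=max([i for i in range(len(cs)) if h[0][i][3]>=0],key=lambda i:cv2.contourArea(cs[i]))
    pts=np.array([onz(c,a+x,b+y,z)[:2] for a,b in cs[k][:,0]])
    r=cv2.minAreaRect((pts*1000).astype(np.float32)); bx=cv2.boxPoints(r)
    px=bx.mean(0)/1000; u2=proj(c,np.append(px,z))
    e=max([(bx[1]-bx[0]),(bx[2]-bx[1])],key=np.linalg.norm);a=np.degrees(np.arctan2(e[1],e[0]))%180
    return px,r[1],a,u2
E
python3 - <<'E'
from h import *
import pickle
D=pickle.load(open('d0.pkl','rb'));c=pickle.load(open('w1.pkl','rb'))
q=pale_top(c,326,230);print(q)
print(pale_top(c,326,230,z=.050)[1:3],pale_top(D['top'],186,250,20),)
print('tri w/ top',tri([ray(c,*q[3]),ray(D['top'],185.8,250.3),ray(D['side'],224.15,188.2)]))
E
```

```text
(array([0.46707454, 0.38121736], dtype=float32), (49.152896881103516, 29.891277313232422), np.float32(20.708769), (np.float64(325.3149947810523), np.float64(230.6014963835169)))Traceback (most recent call last):
  File "<stdin>", line 5, in <module>
  File "h.py", line 32, in pale_top
    k=max([i for i in range(len(cs)) if h[0][i][3]>=0],key=lambda i:cv2.contourArea(cs[i]))
ValueError: max() iterable argument is empty
```

```bash
python3 -m jog '[{"translation":[1,-3,-30],"angular":[0,0,0.023],"claw":-1},{"translation":[0,0,-30],"angular":[0,0,0],"claw":-1},{"translation":[0,0,-30],"angular":[0,0,0],"claw":-1},{"translation":[0,0,-20],"angular":[0,0,0],"claw":-1},{"translation":[0,0,-10],"angular":[0,0,0],"claw":-1}]' 30
python3 -m jog '[{"translation":[0,0,-15],"angular":[0,0,0],"claw":-1},{"translation":[0,0,-12],"angular":[0,0,0],"claw":-1},{"translation":[0,0,0],"angular":[0,0,0],"claw":-1},{"translation":[0,0,0],"angular":[0,0,0],"claw":0},{"translation":[0,0,0],"angular":[0,0,0],"claw":0.2}]' 30
python3 -m jog '[{"translation":[0,0,0],"angular":[0,0,0],"claw":0.5},{"translation":[0,0,0],"angular":[0,0,0],"claw":0.5},{"translation":[0,0,0],"angular":[0,0,0],"claw":0.5},{"translation":[0,0,0],"angular":[0,0,0],"claw":0.5},{"translation":[0,0,0],"angular":[0,0,0],"claw":0.5}]' 30
python3 -m jog '[{"translation":[0,0,0],"angular":[0,0,0],"claw":0.5},{"translation":[0,0,0],"angular":[0,0,0],"claw":0.5},{"translation":[0,0,0],"angular":[0,0,0],"claw":0.5},{"translation":[0,0,0],"angular":[0,0,0],"claw":0.5},{"translation":[0,0,0],"angular":[0,0,0],"claw":0.5}]' 30
```

```text
time_s: 1.87
position: [0.4658, 0.3796, 0.2076]
eef_rot: [0.569, 0.823, -0.002, -0.001]
wrist_force: [-0.3, -0.8, -0.4]
finger_gap: 0.0885
grip_force: 0.0
time_s: 2.28
position: [0.4684, 0.3801, 0.1849]
eef_rot: [0.569, 0.822, 0.001, 0.0]
wrist_force: [-0.2, 1.4, 0.2]
finger_gap: 0.0769
grip_force: 0.0
time_s: 2.7
position: [0.4684, 0.3797, 0.1847]
eef_rot: [0.57, 0.822, 0.001, 0.0]
wrist_force: [-1.0, -0.0, 4.4]
finger_gap: 0.0557
grip_force: 30.0
time_s: 3.12
position: [0.4684, 0.3797, 0.1847]
eef_rot: [0.57, 0.822, 0.001, 0.0]
wrist_force: [-1.2, -1.0, 5.5]
finger_gap: 0.0558
grip_force: 30.0
```

```bash
python3 -m jog '[{"translation":[0,0,20],"angular":[0,0,0],"claw":0.5},{"translation":[0,0,30],"angular":[0,0,0],"claw":0.5},{"translation":[0,0,35],"angular":[0,0,-0.05],"claw":0.5},{"translation":[5,-10,35],"angular":[0,0,-0.05],"claw":0.5},{"translation":[5,-20,30],"angular":[0,0,-0.05],"claw":0.5}]' 30
python3 -m jog '[{"translation":[5,-25,25],"angular":[0,0,-0.05],"claw":0.5},{"translation":[5,-30,20],"angular":[0,0,-0.05],"claw":0.5},{"translation":[5,-30,20],"angular":[0,0,-0.05],"claw":0.5},{"translation":[5,-35,10],"angular":[0,0,-0.05],"claw":0.5},{"translation":[5,-35,5],"angular":[0,0,-0.05],"claw":0.5}]' 30
python3 -m jog '[{"translation":[5,-35,5],"angular":[0,0,-0.05],"claw":0.5},{"translation":[5,-35,0],"angular":[0,0,-0.02],"claw":0.5},{"translation":[5,-35,0],"angular":[0,0,0],"claw":0.5},{"translation":[5,-35,0],"angular":[0,0,0],"claw":0.5},{"translation":[5,-35,0],"angular":[0,0,0],"claw":0.5}]' 30
python3 -m jog '[{"translation":[2,-35,0],"angular":[0,0,0],"claw":0.5},{"translation":[0,-25,0],"angular":[0,0,0],"claw":0.5},{"translation":[0,-10,0],"angular":[0,0,0],"claw":0.5},{"translation":[0,0,0],"angular":[0,0,0],"claw":0.5},{"translation":[0,0,0],"angular":[0,0,0],"claw":0.5}]' 30
python3 - <<'E'
from h import *
import pickle
c=cam('wrist');pickle.dump(c,open('w2.pkl','wb'));cv2.imwrite('pics/w2.png',c['pixels'])
s=status.sense();M=R.from_quat(s['eef_rot']).as_matrix();print(s['position'],s['wrist_force'],M.round(3).tolist(),np.degrees(np.arctan2(M[1,1],M[0,1])))
print(proj(c,np.array([.528,.041,.023])))
E
```

```text
time_s: 3.53
position: [0.4779, 0.3505, 0.3355]
eef_rot: [0.63, 0.777, 0.001, -0.0]
wrist_force: [0.4, 0.3, -0.4]
finger_gap: 0.0559
grip_force: 30.0
time_s: 3.95
position: [0.5033, 0.1933, 0.4158]
eef_rot: [0.722, 0.692, 0.001, 0.001]
wrist_force: [1.5, 0.2, -1.9]
finger_gap: 0.0559
grip_force: 30.0
time_s: 4.37
position: [0.5276, 0.0177, 0.4182]
eef_rot: [0.745, 0.667, -0.0, -0.0]
wrist_force: [0.4, 0.2, -1.8]
finger_gap: 0.0555
grip_force: 30.0
time_s: 4.78
position: [0.5298, -0.0505, 0.4182]
eef_rot: [0.746, 0.666, -0.0, -0.001]
wrist_force: [-0.4, 0.1, -1.4]
finger_gap: 0.0552
grip_force: 30.0
[ 0.52989066 -0.04975039  0.41831004] [ 0.28185007  0.66320356 -0.92168539] [[0.111, 0.994, -0.001], [0.994, -0.111, 0.001], [0.001, -0.001, -1.0]] -6.362767461371046
(np.float64(312.94288045490964), np.float64(107.51556207471032))
```

View pics/w2.png

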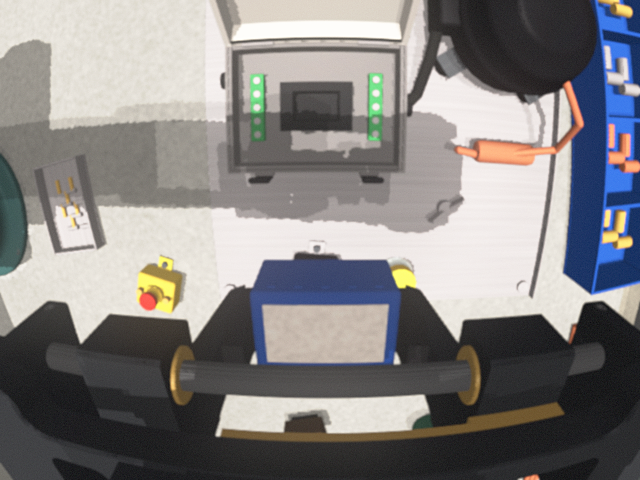

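Wrist view: the box's black socket block spans (281–353, 82–130), with its pocket at about (317,106). The relay is held square in the fingers at (325,330). I'll measure the block and green strips, then the relay in hand, then take a second view from 40 mm lower.

```bash
cat >> h.py <<'E'
def block(c,win,z=.023,thr=75):
    x,y,w,h=win;g=cv2.cvtColor(c['pixels'],cv2.COLOR_BGR2GRAY)[y:y+h,x:x+w]
    m=(g<thr).astype(np.uint8);m=cv2.morphologyEx(m,cv2.MORPH_OPEN,np.ones((3,3)))
    cs,_=cv2.findContours(m,cv2.RETR_EXTERNAL,cv2.CHAIN_APPROX_NONE);k=max(cs,key=cv2.contourArea)
    pts=np.array([onz(c,a+x,b+y,z)[:2] for a,b in k[:,0]])
    r=cv2.minAreaRect((pts*1000).astype(np.float32));bx=cv2.boxPoints(r)
    e=max([(bx[1]-bx[0]),(bx[2]-bx[1])],key=np.linalg.norm);a=np.degrees(np.arctan2(e[1],e[0]))
    ctr=bx.mean(0)/1000;return ctr,r[1],a,proj(c,np.append(ctr,z))
def green(c,win):
    x,y,w,h=win;p=cv2.cvtColor(c['pixels'],cv2.COLOR_BGR2HSV)[y:y+h,x:x+w]
    m=((p[...,0]>45)&(p[...,0]<80)&(p[...,1]>120)).astype(np.uint8)
    m=cv2.morphologyEx(m,cv2.MORPH_CLOSE,np.ones((9,9)))
    n,l,st,ce=cv2.connectedComponentsWithStats(m);i=np.argsort(-st[1:,4])[:2]+1
    return [ce[k]+[x,y] for k in i]
E
python3 -m jog '[{"translation":[0,5,-10],"angular":[0,0,0],"claw":0.5},{"translation":[0,10,-20],"angular":[0,0,0],"claw":0.5},{"translation":[0,5,-10],"angular":[0,0,0],"claw":0.5},{"translation":[0,0,0],"angular":[0,0,0],"claw":0.5},{"translation":[0,0,0],"angular":[0,0,0],"claw":0.5}]' 30
python3 - <<'E'
from h import *
import pickle
c=pickle.load(open('w2.pkl','rb'));d=cam('wrist');pickle.dump(d,open('w3.pkl','wb'))
cv2.imwrite('pics/w3.png',d['pixels'])
a=block(c,(270,70,96,72));print(a)
u,v=proj(d,np.append(a[0],.023));b=block(d,(int(u-52),int(v-36),104,74));print(b)
print('tri block',tri([ray(c,*a[3]),ray(d,*b[3])]))
for e,uv in ((c,(317,106)),(d,(u,v))):
    q=green(e,(max(int(uv[0]-85),0),max(int(uv[1]-50),0),170,100));print([x.round(1) for x in q],[onz(e,*x,.025).round(4) for x in q],np.mean([onz(e,*x,.025) for x in q],0))
s=status.sense()
M=R.from_quat(s['eef_rot']).as_matrix();print(s['position'],np.degrees(np.arctan2(M[1,1],M[0,1])))
top=s['position'][2]-.184+.046
print('held',pale_top(d,325,330,100,z=top-.0008))
t=pickle.load(open('d0.pkl','rb'))['top']
print('topcam',onz(t,305.3,233.3,.023), proj(t,np.append(a[0],.023)))
E
```

```text
time_s: 5.25
position: [0.5296, -0.0293, 0.3774]
eef_rot: [0.744, 0.668, -0.001, -0.001]
wrist_force: [-0.4, -0.3, -0.9]
finger_gap: 0.0556
grip_force: 30.0
(array([0.5297782 , 0.03773358], dtype=float32), (39.51948928833008, 70.02597045898438), np.float32(-7.2515397), (np.float64(315.10424255270163), np.float64(110.51341954724832)))
(array([0.5300734 , 0.03834969], dtype=float32), (40.53654098510742, 71.0954360961914), np.float32(-5.5456977), (np.float64(318.12797193344625), np.float64(131.93368186953973)))
tri block (array([0.52965632, 0.03794634, 0.01254684]), [0.00014554765867978898, 0.0001455476586797391])
[array([374.6, 106.5]), array([257.4,  94.2])] [array([0.5888, 0.0357, 0.025 ]), array([0.4748, 0.062 , 0.025 ])] [0.53184173 0.04887527 0.025     ]
[array([384.5, 127.9]), array([253.3, 105.7])] [array([0.5893, 0.0364, 0.025 ]), array([0.4756, 0.0695, 0.025 ])] [0.53243858 0.05292188 0.025     ]
[ 0.53002105 -0.02969368  0.37850677] -6.259106505482751
held (array([ 0.5297122 , -0.02681609], dtype=float32), (28.519845962524414, 47.8388671875), np.float32(173.86307), (np.float64(324.7854794359971), np.float64(335.24831840797145)))
topcam [0.52836877 0.04085084 0.023     ] (np.float64(306.37635856421053), np.float64(232.85281566597))
```

Run:
```python
from h import *
import pickle
o=[]
for n,(x,y) in (('w2',(225,40)),('w3',(217,55))):
    p=pickle.load(open(n+'.pkl','rb'))['pixels'][y:y+145,x:x+190]
    p=np.clip(p.astype(float)*1.6,0,255).astype(np.uint8)
    o.append(cv2.resize(p,None,fx=3.9,fy=3.9,interpolation=cv2.INTER_CUBIC)[:300] if 0 else cv2.resize(p,(393,300),interpolation=cv2.INTER_CUBIC))
a=pickle.load(open('w3.pkl','rb'))['pixels'][80:180,257:377]
a=np.clip(a.astype(float)*2.2,0,255).astype(np.uint8)
cv2.imwrite('pics/crop2.png',cv2.resize(a,(720,600),interpolation=cv2.INTER_CUBIC))
```

```text
(no output)
```

View pics/crop2.png

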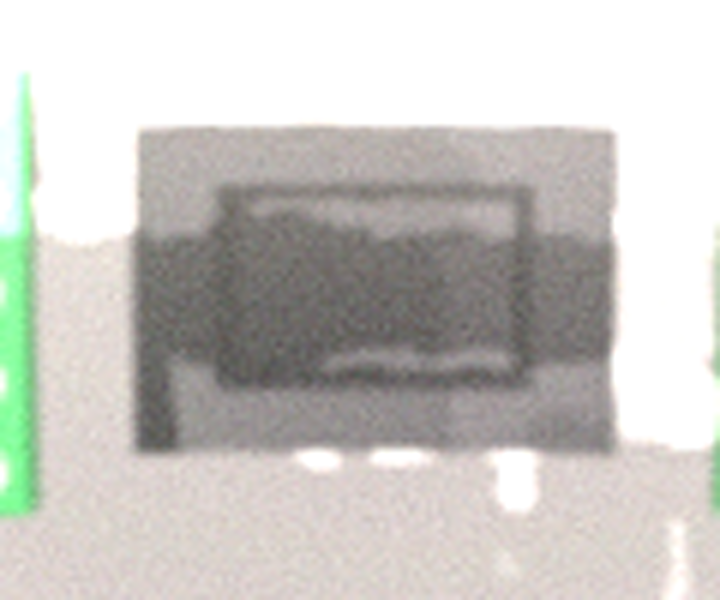

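Crop of the second view: pocket mouth, outer chamfer edge, at crop (217,183)–(533,385), i.e. centre px (319.5,127.3). The block spans (137,129)–(614,450). I'll re-measure with a better threshold in both views.

Run:
```python
from h import *
import pickle
c=pickle.load(open('w2.pkl','rb'));d=pickle.load(open('w3.pkl','rb'))
for t in (82,86):
    a=block(c,(270,70,96,72),thr=t);b=block(d,(272,92,96,72),thr=t);print(a,b,tri([ray(c,*a[3]),ray(d,*b[3])]))
g=lambda u,v:onz(d,257+(u+.5)/6-.5,80+(v+.5)/6-.5,.023)[:2]
P=[g(217,183),g(533,183),g(531,385),g(219,385)];B=[g(137,129),g(614,130),g(614,450),g(136,451)]
for Q in (P,B):
    print(np.mean(Q,0),[round(float(np.linalg.norm(Q[i]-Q[i-1]))*1000,1) for i in range(4)],[np.degrees(np.arctan2(*(Q[j]-Q[i])[::-1])) for i,j in((0,1),(3,2))])
```

```text
(array([0.5301068 , 0.03826115], dtype=float32), (40.538814544677734, 71.04843139648438), np.float32(-6.550994), (np.float64(315.37191745399764), np.float64(109.95648349564345))) (array([0.530532  , 0.04009515], dtype=float32), (45.01320266723633, 71.21163177490234), np.float32(-6.4139085), (np.float64(318.4215035195278), np.float64(129.95302643977755))) (array([ 0.52950214,  0.03898595, -0.01014601]), [0.00021435642287012658, 0.00021435642287016802])
(array([0.52986926, 0.0384908 ], dtype=float32), (41.2982177734375, 71.14507293701172), np.float32(-5.6495037), (np.float64(315.1073530973439), np.float64(109.75878571205128))) (array([0.53132933, 0.04126905], dtype=float32), (48.09775161743164, 72.10380554199219), np.float32(-6.972535), (np.float64(319.1659451793935), np.float64(128.5596619892006))) (array([ 0.5293825 ,  0.03968836, -0.02816828]), [0.0008112051503657196, 0.0008112051503658035])
[0.53140262 0.04289166] [30.4, 46.6, 30.4, 46.6] [np.float64(-6.474300627660638), np.float64(-6.40237728275911)]
[0.53131238 0.04216808] [48.7, 70.4, 48.3, 71.8] [np.float64(-6.614078172350539), np.float64(-6.258223931801467)]
```

```bash
python3 - <<'E'
from h import *
import pickle
d=pickle.load(open('w3.pkl','rb'));t=pickle.load(open('d0.pkl','rb'))['top']
print(tri([ray(d,319.4,127.2),ray(t,305.3,233.3)]))
E
python3 -m jog '[{"translation":[2,10,-5],"angular":[0,0,0],"claw":0.5},{"translation":[0,20,-10],"angular":[0,0,0],"claw":0.5},{"translation":[0,20,-20],"angular":[0,0,0],"claw":0.5},{"translation":[0,15,-25],"angular":[0,0,0],"claw":0.5},{"translation":[0,5,-25],"angular":[0,0,0],"claw":0.5}]' 30
python3 -m jog '[{"translation":[0,0,-25],"angular":[0,0,0],"claw":0.5},{"translation":[0,0,-20],"angular":[0,0,0],"claw":0.5},{"translation":[0,0,-15],"angular":[0,0,0],"claw":0.5},{"translation":[0,0,0],"angular":[0,0,0],"claw":0.5},{"translation":[0,0,0],"angular":[0,0,0],"claw":0.5}]' 40
python3 - <<'E'
from h import *
s=status.sense();M=R.from_quat(s['eef_rot']).as_matrix();print(s['position'],s['wrist_force'],np.degrees(np.arctan2(M[1,1],M[0,1])))
d=cam('wrist');z=s['position'][2]-.1847+.046
u,v=proj(d,s['position']+[0,.003,z-s['position'][2]]);print('held',pale_top(d,u,v,110,z=z))
cs=cam('side');p=cs['pixels'][170:320,250:410];cv2.imwrite('pics/s1.png',cv2.resize(p,(640,600),interpolation=cv2.INTER_CUBIC))
E
```

```text
(array([ 0.53121937,  0.04165365, -0.00131519]), [0.00017988403042298604, 0.0001798840304230113])
time_s: 5.72
position: [0.5329, 0.0416, 0.2945]
eef_rot: [0.745, 0.667, 0.002, 0.001]
wrist_force: [-0.5, 0.1, -1.1]
finger_gap: 0.0556
grip_force: 30.0
time_s: 6.13
position: [0.5321, 0.0398, 0.2335]
eef_rot: [0.745, 0.667, -0.0, -0.0]
wrist_force: [-0.0, -0.1, -1.2]
finger_gap: 0.0555
grip_force: 40.0
[0.53208745 0.03976055 0.23347824] [-0.04937726 -0.06063424 -1.19906265] -6.365907566144557
held (array([0.5323874, 0.0414861], dtype=float32), (28.695941925048828, 48.15046310424805), np.float32(173.78694), (np.float64(324.78987965303537), np.float64(335.3787607075397)))
```

```bash
python3 -m jog '[{"translation":[-0.7,1,-8],"angular":[0,0,0],"claw":0.5},{"translation":[0,0,-8],"angular":[0,0,0],"claw":0.5},{"translation":[0,0,-5],"angular":[0,0,0],"claw":0.5},{"translation":[0,0,-3],"angular":[0,0,0],"claw":0.5},{"translation":[0,0,0],"angular":[0,0,0],"claw":0.5}]' 40
python3 -m jog '[{"translation":[0,0,-2],"angular":[0,0,0],"claw":0.5},{"translation":[0,0,-2],"angular":[0,0,0],"claw":0.5},{"translation":[0,0,-2],"angular":[0,0,0],"claw":0.5},{"translation":[0,0,0],"angular":[0,0,0],"claw":0.5},{"translation":[0,0,0],"angular":[0,0,0],"claw":0.5}]' 40
```

```text
time_s: 6.65
position: [0.5307, 0.0404, 0.2086]
eef_rot: [0.745, 0.667, -0.001, -0.001]
wrist_force: [-0.6, -0.6, -0.8]
finger_gap: 0.0558
grip_force: 40.0
time_s: 7.07
position: [0.5313, 0.0405, 0.2036]
eef_rot: [0.745, 0.667, -0.0, -0.0]
wrist_force: [0.3, 1.2, 0.0]
finger_gap: 0.0557
grip_force: 40.0
```

View pics/s1.png

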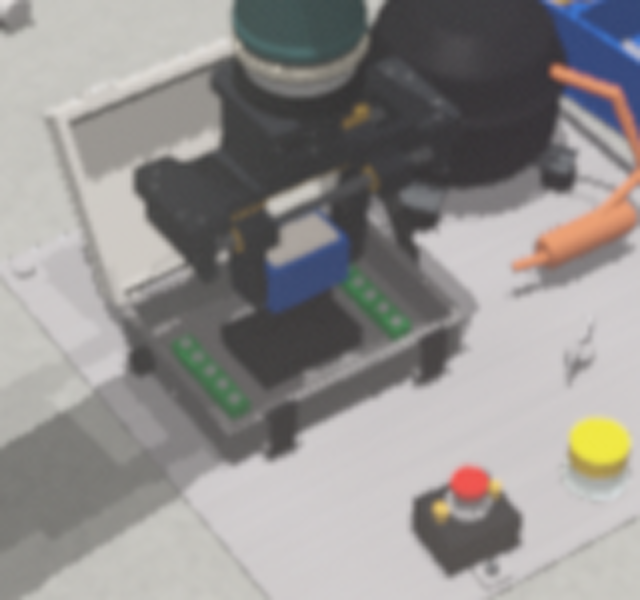

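Side view: the relay hangs over the socket with the gripper clear of the cover and compressor. It's now about 4 mm into the mouth with no resistance, so I continue.

```bash
python3 -m jog '[{"translation":[0,0,-2],"angular":[0,0,0],"claw":0.5},{"translation":[0,0,-2],"angular":[0,0,0],"claw":0.5},{"translation":[0,0,-2],"angular":[0,0,0],"claw":0.5},{"translation":[0,0,-1],"angular":[0,0,0],"claw":0.5},{"translation":[0,0,0],"angular":[0,0,0],"claw":0.5}]' 40
python3 -m jog '[{"translation":[0,0,-1],"angular":[0,0,0],"claw":0.5},{"translation":[0,0,-1],"angular":[0,0,0],"claw":0.5},{"translation":[0,0,0],"angular":[0,0,0],"claw":0.5},{"translation":[0,0,0],"angular":[0,0,0],"claw":0.5},{"translation":[0,0,0],"angular":[0,0,0],"claw":0.5}]' 40
```

```text
time_s: 7.48
position: [0.5311, 0.0405, 0.1963]
eef_rot: [0.745, 0.667, -0.0, -0.0]
wrist_force: [-0.2, 0.6, -1.9]
finger_gap: 0.0559
grip_force: 40.0
time_s: 7.9
position: [0.5314, 0.0405, 0.1957]
eef_rot: [0.745, 0.667, -0.0, 0.0]
wrist_force: [-3.6, 1.0, 6.2]
finger_gap: 0.0555
grip_force: 40.0
```

```bash
python3 -m jog '[{"translation":[0,0,-1],"angular":[0,0,0],"claw":0.5},{"translation":[0,0,-1],"angular":[0,0,0],"claw":0.5},{"translation":[0,0,0],"angular":[0,0,0],"claw":0.5},{"translation":[0,0,2],"angular":[0,0,0],"claw":0.5},{"translation":[0,0,1],"angular":[0,0,0],"claw":-0.6}]' 40
python3 -m jog '[{"translation":[0,0,0],"angular":[0,0,0],"claw":-0.6},{"translation":[0,0,0],"angular":[0,0,0],"claw":-0.6},{"translation":[0,0,0],"angular":[0,0,0],"claw":-0.6},{"translation":[0,0,0],"angular":[0,0,0],"claw":-0.6},{"translation":[0,0,10],"angular":[0,0,0],"claw":-0.6}]' 40
python3 -m jog '[{"translation":[0,0,20],"angular":[0,0,0],"claw":-0.6},{"translation":[0,-10,35],"angular":[0,0,0],"claw":-0.6},{"translation":[0,-15,35],"angular":[0,0,0],"claw":-0.6},{"translation":[0,-15,35],"angular":[0,0,0],"claw":-0.6},{"translation":[0,-20,30],"angular":[0,0,0],"claw":-0.6}]' 40
python3 -m jog '[{"translation":[0,-20,10],"angular":[0,0,0],"claw":-0.6},{"translation":[0,0,0],"angular":[0,0,0],"claw":-0.6},{"translation":[0,0,0],"angular":[0,0,0],"claw":-0.6},{"translation":[0,0,0],"angular":[0,0,0],"claw":-0.6},{"translation":[0,0,0],"angular":[0,0,0],"claw":-0.6}]' 40
python3 - <<'E'
from h import *
import pickle
s=status.sense();print(s['position'],s['wrist_force'])
c=cam('wrist');pickle.dump(c,open('w4.pkl','wb'));cv2.imwrite('pics/w4.png',c['pixels'])
u,v=proj(c,np.array([.5312,.0426,.057]));print(u,v);q=pale_top(c,u,v,55,z=.057);print(q)
d=cam('side');pickle.dump(d,open('s4.pkl','wb'))
d2=cam('top');pickle.dump(d2,open('t4.pkl','wb'))
print('expected side',proj(d,np.array([.5312,.0426,.057])),proj(d2,np.array([.5312,.0426,.057])))
E
```

```text
time_s: 8.32
position: [0.5318, 0.0405, 0.1966]
eef_rot: [0.745, 0.667, 0.001, 0.001]
wrist_force: [0.8, -0.0, 0.3]
finger_gap: 0.0604
grip_force: 0.0
time_s: 8.73
position: [0.5301, 0.0404, 0.2039]
eef_rot: [0.745, 0.667, -0.002, -0.001]
wrist_force: [-0.4, 0.3, -1.7]
finger_gap: 0.0707
grip_force: 0.0
time_s: 9.15
position: [0.5313, -0.0195, 0.3639]
eef_rot: [0.745, 0.667, 0.001, 0.001]
wrist_force: [1.2, 0.4, -0.4]
finger_gap: 0.0708
grip_force: 0.0
time_s: 9.57
position: [0.5306, -0.0388, 0.3691]
eef_rot: [0.745, 0.667, -0.001, -0.001]
wrist_force: [-0.1, 0.0, -0.3]
finger_gap: 0.0705
grip_force: 0.0
[ 0.5306491  -0.03879395  0.36906746] [-0.12213238  0.00430762 -0.33581374]
314.99460428061 116.98232044352393
(array([0.5322178 , 0.04275285], dtype=float32), (29.75690460205078, 49.10581588745117), np.float32(173.99884), (np.float64(316.27908281507564), np.float64(116.63879789206055)))
expected side (np.float64(322.2845314872365), np.float64(241.3477970378324)) (np.float64(304.4529210253639), np.float64(230.88065911405405))
```

View pics/w4.png

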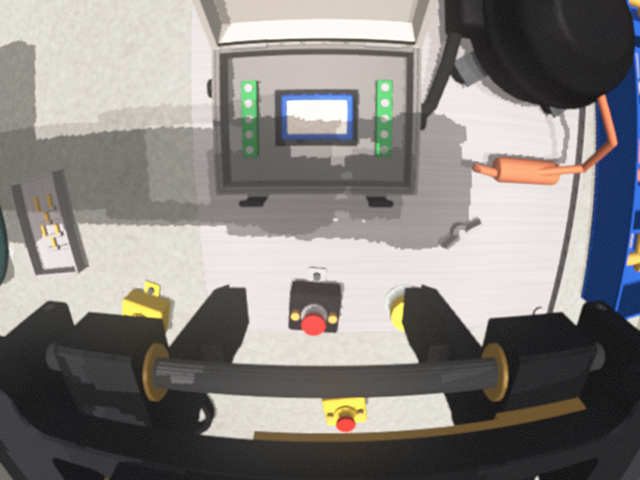

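Wrist view: the relay sits squarely in the socket at (316,117), and its top measures true size at 57 mm, so it's home. Next, the cover angle from its free-edge corner (top ~(255.6,250.8), side ~(262.5,198.5)), and the points for pushing.

```bash
cat >> h.py <<'E'
C=np.array([.5315,.0425]);ex=np.array([np.cos(-.1117),np.sin(-.1117)]);ey=np.array([-ex[1],ex[0]])
def tobox(p): p=np.asarray(p);d=p[:2]-C;return np.array([d@ex,d@ey,p[2]])
def toworld(b): return np.append(C+b[0]*ex+b[1]*ey,b[2])
E
python3 - <<'E'
from h import *
import pickle
t=pickle.load(open('t4.pkl','rb'));s=pickle.load(open('s4.pkl','rb'))
for a,b in (((255.6,250.8),(262.5,198.5)),((245,251.7),(262.5,198.5))):
    p,e=tri([ray(t,*a),ray(s,*b)]);print(tobox(p),e)
for th in (1.7,1.85,2.0,2.1,2.2,2.3):
    a=np.array([-np.cos(th),np.sin(th)]);n=np.array([np.sin(th),np.cos(th)])
    for nm,q in(('in',.124*a),('out',.124*a+.03*n)):
        print(th,nm,[tuple(np.round(proj(k,toworld([-.085,.062+q[0],.038+q[1]])),1)) for k in (t,s)],(q+[.062,.038]).round(3))
a=cv2.resize(t['pixels'][185:265,235:345],None,fx=3.6,fy=3.6,interpolation=cv2.INTER_CUBIC)
b=cv2.resize(s['pixels'][170:260,250:350],None,fx=3.6,fy=3.6,interpolation=cv2.INTER_CUBIC)
m=np.zeros((330,800,3),np.uint8);m[:a.shape[0],:a.shape[1]]=a;m[:b.shape[0],410:410+b.shape[1]]=b;cv2.imwrite('pics/crop3.png',m)
E
```

```text
[-0.08695319  0.1191816   0.1507809 ] [0.005116395444390587, 0.005116395444390766]
[-0.08387396  0.14581139  0.12996408] [0.004013542561567463, 0.0040135425615674064]
1.7 in [(np.float64(269.6), np.float64(253.5)), (np.float64(273.9), np.float64(204.1))] [0.078 0.161]
1.7 out [(np.float64(258.6), np.float64(252.1)), (np.float64(267.6), np.float64(198.6))] [0.108 0.157]
1.85 in [(np.float64(262.9), np.float64(252.7)), (np.float64(270.0), np.float64(201.2))] [0.096 0.157]
1.85 out [(np.float64(252.5), np.float64(251.4)), (np.float64(264.2), np.float64(197.3))] [0.125 0.149]
2.0 in [(np.float64(256.7), np.float64(251.9)), (np.float64(266.5), np.float64(199.3))] [0.114 0.151]
2.0 out [(np.float64(247.2), np.float64(250.9)), (np.float64(261.2), np.float64(197.2))] [0.141 0.138]
2.1 in [(np.float64(252.9), np.float64(251.5)), (np.float64(264.4), np.float64(198.7))] [0.125 0.145]
2.1 out [(np.float64(244.1), np.float64(250.7)), (np.float64(259.5), np.float64(197.7))] [0.15 0.13]
2.2 in [(np.float64(249.4), np.float64(251.2)), (np.float64(262.4), np.float64(198.5))] [0.135 0.138]
2.2 out [(np.float64(241.5), np.float64(250.5)), (np.float64(258.0), np.float64(198.7))] [0.159 0.121]
2.3 in [(np.float64(246.2), np.float64(251.0)), (np.float64(260.7), np.float64(198.9))] [0.145 0.13 ]
2.3 out [(np.float64(239.2), np.float64(250.4)), (np.float64(256.8), np.float64(200.2))] [0.167 0.11 ]
```

View pics/crop3.png

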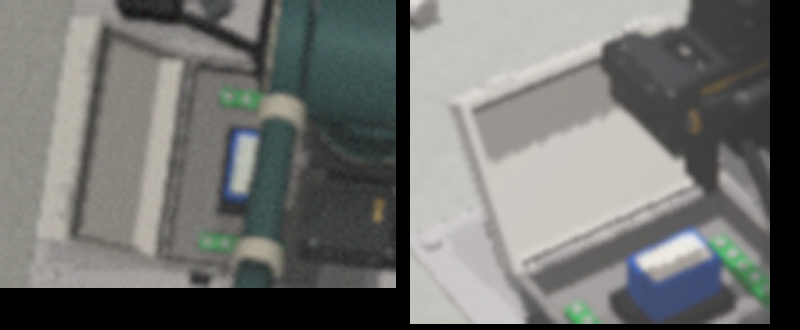

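Crop: the cover leans back about 2.0 rad, with its outer free edge at box y≈141 mm, z≈138 mm. I'll go over it with closed fingers, come down behind it and push.

```bash
python3 -m jog '[{"translation":[0,20,10],"angular":[0,0,0],"claw":1},{"translation":[1,35,10],"angular":[0,0,0],"claw":1},{"translation":[1,35,0],"angular":[0,0,0],"claw":1},{"translation":[1,35,0],"angular":[0,0,0],"claw":1},{"translation":[1,35,0],"angular":[0,0,0],"claw":1}]' 20
python3 -m jog '[{"translation":[1,35,0],"angular":[0,0,0],"claw":1},{"translation":[1,35,0],"angular":[0,0,0],"claw":1},{"translation":[0,25,0],"angular":[0,0,0],"claw":1},{"translation":[0,8,-10],"angular":[0,0,0],"claw":1},{"translation":[0,0,-20],"angular":[0,0,0],"claw":1}]' 20
python3 -m jog '[{"translation":[0,0,-30],"angular":[0,0,0],"claw":1},{"translation":[0,0,-30],"angular":[0,0,0],"claw":1},{"translation":[0,0,-15],"angular":[0,0,0],"claw":1},{"translation":[0,0,0],"angular":[0,0,0],"claw":1},{"translation":[0,0,0],"angular":[0,0,0],"claw":1}]' 20
python3 - <<'E'
from h import *
s=status.sense();print(tobox(s['position']-[0,0,.166]))
E
```

```text
time_s: 10.13
position: [0.535, 0.1224, 0.3903]
eef_rot: [0.745, 0.667, -0.0, -0.0]
wrist_force: [0.8, -0.0, -0.6]
finger_gap: 0.0392
grip_force: 0.0
time_s: 10.55
position: [0.5379, 0.2264, 0.3622]
eef_rot: [0.744, 0.668, 0.002, 0.001]
wrist_force: [0.2, -1.1, 0.0]
finger_gap: 0.0062
grip_force: 0.0
time_s: 10.97
position: [0.5365, 0.2229, 0.2837]
eef_rot: [0.745, 0.667, -0.002, -0.001]
wrist_force: [-0.1, 1.0, 1.4]
finger_gap: 0.0007
grip_force: 0.0
[-0.0151047   0.17986678  0.11774449]
```

```bash
python3 -m jog '[{"translation":[-1.1,-10,0],"angular":[0,0,0],"claw":1},{"translation":[-1.1,-10,0],"angular":[0,0,0],"claw":1},{"translation":[-1.1,-10,2],"angular":[0,0,0],"claw":1},{"translation":[-1.1,-10,4],"angular":[0,0,0],"claw":1},{"translation":[0,0,0],"angular":[0,0,0],"claw":1}]' 20
python3 -m jog '[{"translation":[-1.1,-10,4],"angular":[0,0,0],"claw":1},{"translation":[-1.1,-10,4],"angular":[0,0,0],"claw":1},{"translation":[-1.1,-10,3],"angular":[0,0,0],"claw":1},{"translation":[-1.1,-10,3],"angular":[0,0,0],"claw":1},{"translation":[0,0,0],"angular":[0,0,0],"claw":1}]' 20
python3 -m jog '[{"translation":[-1.1,-10,2],"angular":[0,0,0],"claw":1},{"translation":[-1.1,-10,1],"angular":[0,0,0],"claw":1},{"translation":[-1.1,-10,1],"angular":[0,0,0],"claw":1},{"translation":[-1.1,-10,-1],"angular":[0,0,0],"claw":1},{"translation":[0,0,0],"angular":[0,0,0],"claw":1}]' 20
python3 - <<'E'
from h import *
s=status.sense();print(tobox(s['position']-[0,0,.166]))
E
```

```text
time_s: 11.38
position: [0.5342, 0.1824, 0.2955]
eef_rot: [0.746, 0.666, 0.003, 0.001]
wrist_force: [0.8, 1.0, 1.2]
finger_gap: 0.0008
grip_force: 0.7
time_s: 11.8
position: [0.5284, 0.1415, 0.3065]
eef_rot: [0.746, 0.666, -0.0, 0.001]
wrist_force: [1.4, -0.1, 0.4]
finger_gap: 0.0002
grip_force: 0.0
time_s: 12.22
position: [0.5235, 0.1015, 0.3079]
eef_rot: [0.746, 0.666, -0.001, -0.0]
wrist_force: [0.0, -0.6, 0.0]
finger_gap: 0.0003
grip_force: 0.0
[-0.01452909  0.05775312  0.14190433]
```

```bash
cat >> h.py <<'E'
def corners(th):
    a=np.array([-np.cos(th),np.sin(th)]);n=np.array([np.sin(th),np.cos(th)])
    return [toworld([x,.062+q[0],.038+q[1]]) for x in(-.085,.085) for q in (.124*a,.124*a+.03*n)]
E
python3 - <<'E'
from h import *
import pickle
d=cam('side');o=pickle.load(open('s4.pkl','rb'));pickle.dump(d,open('s5.pkl','wb'))
# old free-edge line: was white; test colour there now vs before, and at candidate angles
for th in (2.0,1.7,1.57,1.4,1.3,1.2,1.1,1.0,.9,.8):
    q=corners(th); a=q[1]*.9+q[3]*.1; a2=q[0]*.9+q[2]*.1
    print(th,[np.round(proj(d,k)) for k in(a,a2)],[im['pixels'][int(round(v))][int(round(u))].tolist() for im in(o,d) for u,v in [proj(d,a),proj(d,a2)]])
g=cv2.cvtColor(d['pixels'],cv2.COLOR_BGR2GRAY)[150:300,240:330];g0=cv2.cvtColor(o['pixels'],cv2.COLOR_BGR2GRAY)[150:300,240:330]
df=cv2.absdiff(g,g0)
for r in range(0,150,10): print(r+150,' '.join(f'{int(x):3d}' for x in g[r,::6]))
E
```

```text
2.0 [array([267., 195.]), array([273., 197.])] [[207, 212, 214], [156, 161, 165], [186, 192, 193], [152, 156, 157]]
1.7 [array([274., 196.]), array([280., 202.])] [[176, 182, 186], [145, 149, 153], [81, 83, 83], [78, 78, 79]]
1.57 [array([277., 198.]), array([284., 205.])] [[138, 143, 146], [144, 149, 152], [73, 74, 74], [190, 195, 196]]
1.4 [array([282., 202.]), array([288., 210.])] [[143, 148, 152], [194, 199, 203], [117, 120, 121], [186, 191, 192]]
1.3 [array([284., 205.]), array([291., 214.])] [[144, 149, 152], [195, 200, 205], [190, 195, 196], [149, 154, 158]]
1.2 [array([287., 208.]), array([294., 218.])] [[155, 160, 164], [194, 200, 204], [188, 194, 195], [150, 155, 158]]
1.1 [array([290., 212.]), array([297., 223.])] [[195, 200, 204], [194, 200, 204], [151, 156, 159], [111, 115, 117]]
1.0 [array([293., 216.]), array([299., 227.])] [[194, 200, 204], [194, 199, 203], [149, 154, 157], [149, 154, 157]]
0.9 [array([296., 220.]), array([302., 232.])] [[194, 200, 204], [189, 195, 199], [154, 158, 161], [149, 154, 157]]
0.8 [array([299., 225.]), array([304., 237.])] [[193, 199, 203],
[... 308 characters left out ...]
 195 194 195 194 192  70  74  72 179 107  79  63 107 195 190
200 189 192 193 190 191 193 146 111 194 194  63  63 148 154 178
210 190 193 192 191 192 194 194 193 191 180 218 207 218 175 103
220 195 197 193 194 196 195 192 137 151 161 103 123 143 153 152
230 198 195 194 194 203 194 174 131 136 155 154 153 118  93  88
240 198 197 197 196 184 184 174 131 136  99  91  90  96 185 208
250 194 189 175 182 183 167 127  97  92  99 101  91  76  95  79
260 175 192 193 194 154 127 126  88  77 106 117 117  67  76  68
270 172 178 140 139 143 139 121 137 150 101 131 141 150 158 102
280 121 119 120 120 119 130 139 138 157 201 189  97  94  76 151
290 119 118 121 135 142 138 140 190 193 200 200 202 202 202 202
```

Numeric check: the old edge position now shows bench grey, and the bright edge lies where θ≈1.1 predicts, so the cover follows. I continue along the arc.

```bash
python3 -m jog '[{"translation":[-0.9,-8,-3],"angular":[0,0,0],"claw":1},{"translation":[-0.9,-8,-3],"angular":[0,0,0],"claw":1},{"translation":[-1,-9,-5],"angular":[0,0,0],"claw":1},{"translation":[-1,-9,-5],"angular":[0,0,0],"claw":1},{"translation":[-1,-9,-5],"angular":[0,0,0],"claw":1}]' 20
python3 -m jog '[{"translation":[-0.8,-7,-6],"angular":[0,0,0],"claw":1},{"translation":[-0.8,-7,-7],"angular":[0,0,0],"claw":1},{"translation":[-0.8,-8,-8],"angular":[0,0,0],"claw":1},{"translation":[0,0,0],"angular":[0,0,0],"claw":1},{"translation":[0,0,0],"angular":[0,0,0],"claw":1}]' 20
python3 - <<'E'
from h import *
s=status.sense();print(tobox(s['position']-[0,0,.166]))
E
```

```text
time_s: 12.68
position: [0.5193, 0.0595, 0.2873]
eef_rot: [0.745, 0.667, 0.0, 0.0]
wrist_force: [1.4, 0.9, 0.0]
finger_gap: 0.0004
grip_force: 0.8
time_s: 13.1
position: [0.5161, 0.0379, 0.2652]
eef_rot: [0.746, 0.666, -0.001, -0.001]
wrist_force: [-0.1, 0.8, 0.2]
finger_gap: 0.0005
grip_force: 0.0
[-0.01481384 -0.00625445  0.09921016]
```

```bash
python3 -m jog '[{"translation":[-0.7,-6,-6],"angular":[0,0,0],"claw":1},{"translation":[-0.7,-6,-7],"angular":[0,0,0],"claw":1},{"translation":[-0.6,-5,-7],"angular":[0,0,0],"claw":1},{"translation":[-0.3,-3,-5],"angular":[0,0,0],"claw":1},{"translation":[0,0,0],"angular":[0,0,0],"claw":1}]' 20
python3 -m jog '[{"translation":[0,0,-2],"angular":[0,0,0],"claw":1},{"translation":[0,0,-2],"angular":[0,0,0],"claw":1},{"translation":[0,0,-1],"angular":[0,0,0],"claw":1},{"translation":[0,0,-1],"angular":[0,0,0],"claw":1},{"translation":[0,0,0],"angular":[0,0,0],"claw":1}]' 20
python3 - <<'E'
from h import *
s=status.sense();print(tobox(s['position']-[0,0,.166]))
E
```

```text
time_s: 13.52
position: [0.5142, 0.0178, 0.2404]
eef_rot: [0.745, 0.667, -0.001, -0.0]
wrist_force: [-0.5, -0.1, -0.4]
finger_gap: 0.0007
grip_force: 0.0
time_s: 13.93
position: [0.5147, 0.0179, 0.2366]
eef_rot: [0.745, 0.667, -0.001, 0.001]
wrist_force: [-2.5, -3.5, 4.1]
finger_gap: 0.0007
grip_force: 2.1
[-0.01399762 -0.0263094   0.07061725]
```

```bash
python3 -m jog '[{"translation":[0,0,10],"angular":[0,0,0],"claw":1},{"translation":[6,-13,0],"angular":[0,0,0],"claw":1},{"translation":[5,-12,0],"angular":[0,0,0],"claw":1},{"translation":[0,0,-5],"angular":[0,0,0],"claw":1},{"translation":[0,0,-2],"angular":[0,0,0],"claw":1}]' 20
python3 -m jog '[{"translation":[0,0,-2],"angular":[0,0,0],"claw":1},{"translation":[0,0,-1],"angular":[0,0,0],"claw":1},{"translation":[0,0,-1],"angular":[0,0,0],"claw":1},{"translation":[0,0,-1],"angular":[0,0,0],"claw":1},{"translation":[0,0,0],"angular":[0,0,0],"claw":1}]' 20
python3 -m jog '[{"translation":[0,0,-1],"angular":[0,0,0],"claw":1},{"translation":[0,0,-1],"angular":[0,0,0],"claw":1},{"translation":[0,0,0],"angular":[0,0,0],"claw":1},{"translation":[0,0,0],"angular":[0,0,0],"claw":1},{"translation":[0,0,0],"angular":[0,0,0],"claw":1}]' 20
python3 - <<'E'
from h import *
s=status.sense();print(tobox(s['position']-[0,0,.166]))
E
```

```text
time_s: 14.35
position: [0.5259, -0.0075, 0.2381]
eef_rot: [0.746, 0.666, -0.0, -0.0]
wrist_force: [0.0, -0.1, -0.2]
finger_gap: 0.0006
grip_force: 0.0
time_s: 14.77
position: [0.5254, -0.0064, 0.2343]
eef_rot: [0.745, 0.667, -0.001, -0.0]
wrist_force: [-4.3, -1.5, 8.0]
finger_gap: 0.0003
grip_force: 3.7
time_s: 15.18
position: [0.5254, -0.0064, 0.2342]
eef_rot: [0.745, 0.667, -0.001, -0.0]
wrist_force: [-9.0, -1.4, 20.0]
finger_gap: 0.0006
grip_force: 9.7
[-0.00056477 -0.04928484  0.06815935]
```

Contact stops firmly at 68 mm with 20 N, so the cover is shut. I lift off, check the cover numerically and refine the plunger position.

```bash
python3 -m jog '[{"translation":[0,0,5],"angular":[0,0,0],"claw":1},{"translation":[0,0,25],"angular":[0,0,0],"claw":1},{"translation":[0,0,35],"angular":[0,0,0],"claw":1},{"translation":[0,0,35],"angular":[0,0,0],"claw":1},{"translation":[0,0,20],"angular":[0,0,0],"claw":1}]' 20
python3 -m jog '[{"translation":[-3,-30,0],"angular":[0,0,0],"claw":1},{"translation":[-3,-30,0],"angular":[0,0,0],"claw":1},{"translation":[-3,-25,0],"angular":[0,0,0],"claw":1},{"translation":[0,0,0],"angular":[0,0,0],"claw":1},{"translation":[0,0,0],"angular":[0,0,0],"claw":1}]' 20
python3 - <<'E'
from h import *
import pickle
c=pickle.load(open('w4.pkl','rb'));w=cam('wrist');pickle.dump(w,open('w6.pkl','wb'))
def red(c,u,v,r):
    x,y=int(u-r),int(v-r);p=cv2.cvtColor(c['pixels'],cv2.COLOR_BGR2HSV)[y:y+2*r,x:x+2*r]
    m=(((p[...,0]<8)|(p[...,0]>172))&(p[...,1]>130)&(p[...,2]>80)).astype(np.uint8)
    cs,_=cv2.findContours(m,cv2.RETR_EXTERNAL,cv2.CHAIN_APPROX_NONE);k=max(cs,key=cv2.contourArea)
    e=cv2.minEnclosingCircle(k);return e[0][0]+x,e[0][1]+y,e[1],cv2.contourArea(k)
P=np.array([.508,-.141,.057]);L=[]
for k in (c,w):
    a=red(k,*proj(k,P),22);print(a,proj(k,P),onz(k,a[0],a[1],.057));L.append(ray(k,a[0],a[1]))
print(tri(L))
p=w['pixels'];cv2.imwrite('pics/w6.png',p)
print(status.sense()['position'],status.sense()['wrist_force'])
E
python3 - <<'E'
from h import *
import pickle
w=pickle.load(open('w6.pkl','rb'));s=cam('side')
a=w['pixels'][:330,100:540];b=cv2.resize(s['pixels'][195:295,255:375],(360,300),interpolation=cv2.INTER_CUBIC)
m=np.zeros((330,800,3),np.uint8);m[:,:440]=a;m[:300,440:]=b;cv2.imwrite('pics/chk.png',m)
E
```

```text
time_s: 15.6
position: [0.5263, -0.0062, 0.3553]
eef_rot: [0.745, 0.667, 0.002, 0.001]
wrist_force: [1.1, 0.2, 0.5]
finger_gap: 0.0002
grip_force: 0.0
time_s: 16.02
position: [0.5164, -0.092, 0.3514]
eef_rot: [0.746, 0.666, 0.0, -0.0]
wrist_force: [1.1, -0.5, 0.9]
finger_gap: 0.0005
grip_force: 0.0
(313.0, 325.5, 12.500100135803223, 377.5) (np.float64(313.70505524107165), np.float64(326.63925131492)) [ 0.5075105  -0.13968944  0.057     ]
(320.8928565979004, 280.5, 14.32705020904541, 510.5) (np.float64(321.5027124042004), np.float64(281.952982937626)) [ 0.50766037 -0.13963896  0.057     ]
(array([ 0.50763775, -0.13934397,  0.05758955]), [6.48754819383101e-05, 6.487548193833531e-05])
[ 0.51643633 -0.09135358  0.35132063] [0.44179252 0.38187084 0.3591783 ]
```

View pics/chk.png

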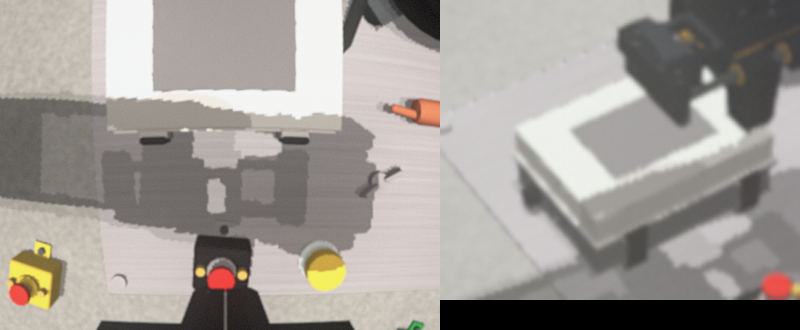

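Check picture: the cover is flat and flush on the lower shell, edges meeting all round with catches engaged. The black protector's red plunger is at (221,278) in the crop, world (0.508,−0.140,0.0575). Now I press it.

```bash
python3 -m jog '[{"translation":[-4,-25,-5],"angular":[0,0,0],"claw":1},{"translation":[-4,-24,-20],"angular":[0,0,0],"claw":1},{"translation":[0,0,-35],"angular":[0,0,0],"claw":1},{"translation":[0,0,-35],"angular":[0,0,0],"claw":1},{"translation":[0,0,-20],"angular":[0,0,0],"claw":1}]' 20
python3 -m jog '[{"translation":[0,0,-5],"angular":[0,0,0],"claw":1},{"translation":[0,0,0],"angular":[0,0,0],"claw":1},{"translation":[0,0,0],"angular":[0,0,0],"claw":1},{"translation":[0,0,0],"angular":[0,0,0],"claw":1},{"translation":[0,0,0],"angular":[0,0,0],"claw":1}]' 20
```

```text
time_s: 16.53
position: [0.5073, -0.1392, 0.2332]
eef_rot: [0.745, 0.667, -0.001, -0.002]
wrist_force: [0.0, 0.2, -0.8]
finger_gap: 0.0008
grip_force: 0.0
time_s: 16.95
position: [0.5099, -0.1405, 0.2338]
eef_rot: [0.745, 0.667, 0.001, 0.002]
wrist_force: [0.4, 0.4, 0.3]
finger_gap: 0.0001
grip_force: 0.0
```

```bash
python3 -m jog '[{"translation":[-1,0,-5],"angular":[0,0,0],"claw":1},{"translation":[0,0,-4],"angular":[0,0,0],"claw":1},{"translation":[0,0,-3],"angular":[0,0,0],"claw":1},{"translation":[0,0,-2],"angular":[0,0,0],"claw":1},{"translation":[0,0,-2],"angular":[0,0,0],"claw":1}]' 20
python3 -m jog '[{"translation":[0,0,-2],"angular":[0,0,0],"claw":1},{"translation":[0,0,-1],"angular":[0,0,0],"claw":1},{"translation":[0,0,-1],"angular":[0,0,0],"claw":1},{"translation":[0,0,0],"angular":[0,0,0],"claw":1},{"translation":[0,0,0],"angular":[0,0,0],"claw":1}]' 20
```

```text
time_s: 17.37
position: [0.5082, -0.1407, 0.2166]
eef_rot: [0.745, 0.667, 0.0, 0.001]
wrist_force: [-0.7, 1.2, 8.0]
finger_gap: 0.0005
grip_force: 4.2
time_s: 17.78
position: [0.5084, -0.1408, 0.2152]
eef_rot: [0.745, 0.667, 0.0, 0.0]
wrist_force: [-7.7, 3.0, 24.8]
finger_gap: 0.0004
grip_force: 12.6
```

At the stop (tip at 49 mm, 25 N). Holding for 0.8 s, then lifting straight up.

```bash
python3 -m jog '[{"translation":[0,0,0],"angular":[0,0,0],"claw":1},{"translation":[0,0,0],"angular":[0,0,0],"claw":1},{"translation":[0,0,0],"angular":[0,0,0],"claw":1},{"translation":[0,0,0],"angular":[0,0,0],"claw":1},{"translation":[0,0,0],"angular":[0,0,0],"claw":1}]' 20
python3 -m jog '[{"translation":[0,0,0],"angular":[0,0,0],"claw":1},{"translation":[0,0,0],"angular":[0,0,0],"claw":1},{"translation":[0,0,0],"angular":[0,0,0],"claw":1},{"translation":[0,0,0],"angular":[0,0,0],"claw":1},{"translation":[0,0,0],"angular":[0,0,0],"claw":1}]' 20
python3 -m jog '[{"translation":[0,0,6],"angular":[0,0,0],"claw":1},{"translation":[0,0,10],"angular":[0,0,0],"claw":1},{"translation":[0,0,30],"angular":[0,0,0],"claw":1},{"translation":[0,0,35],"angular":[0,0,0],"claw":1},{"translation":[0,0,35],"angular":[0,0,0],"claw":1}]' 20
python3 -m jog '[{"translation":[0,0,20],"angular":[0,0,0],"claw":1},{"translation":[0,0,0],"angular":[0,0,0],"claw":1},{"translation":[0,0,0],"angular":[0,0,0],"claw":1},{"translation":[0,0,0],"angular":[0,0,0],"claw":1},{"translation":[0,0,0],"angular":[0,0,0],"claw":1}]' 20
python3 - <<'E'
from h import *
d=cam('side')
p=cv2.cvtColor(d['pixels'],cv2.COLOR_BGR2HSV)[280:305,350:385];m=((p[...,0]<8)|(p[...,0]>172))&(p[...,1]>130)&(p[...,2]>90)
v,u=np.nonzero(m);print('plunger red px',u.mean()+350,v.mean()+280,len(u))  # 367.0,290.2,53 at start
import pickle;w=cam('wrist');o=pickle.load(open('w6.pkl','rb'))
# white cover front-edge: lowest bright pixel col in world on plane .068
def edge(k):
    r=[]
    for x in (-.05,0,.05):
        ys=np.linspace(-.09,-.03,121);g=[]
        for y in ys:
            a,b=proj(k,toworld([x,y,.068]));g.append(k['pixels'][min(int(round(b)),479),min(max(int(round(a)),0),639)].mean())
        r.append((ys[np.argmax(np.diff(cv2.GaussianBlur(np.array(g),(1,7),0).ravel()))]).round(4))
    return r
print(edge(o),edge(w),status.sense()['wrist_force'],status.sense()['time_s'])
E
```

```text
time_s: 18.2
position: [0.5084, -0.1408, 0.2152]
eef_rot: [0.745, 0.667, 0.0, 0.0]
wrist_force: [-8.1, 2.8, 25.7]
finger_gap: 0.0006
grip_force: 12.5
time_s: 18.62
position: [0.5084, -0.1408, 0.2152]
eef_rot: [0.745, 0.667, 0.0, 0.0]
wrist_force: [-7.5, 2.3, 25.4]
finger_gap: 0.0005
grip_force: 12.5
time_s: 19.03
position: [0.5067, -0.1403, 0.3276]
eef_rot: [0.745, 0.667, -0.001, -0.002]
wrist_force: [1.6, -0.4, 0.3]
finger_gap: 0.0006
grip_force: 0.0
time_s: 19.45
position: [0.5067, -0.1403, 0.3455]
eef_rot: [0.745, 0.667, -0.001, -0.002]
wrist_force: [0.2, 0.4, -0.7]
finger_gap: 0.0005
grip_force: 0.0
plunger red px 367.18918918918916 290.2972972972973 37
[np.float64(-0.0675), np.float64(-0.049), np.float64(-0.068)] [np.float64(-0.072), np.float64(-0.069), np.float64(-0.072)] [0.16538757 0.0341237  0.73869248] 19.55
```

The plunger's red blob is back at its starting pixel, and the cover was seen shut. Handing in.

```bash
python3 -c "from station import sign_off; print(sign_off())"
```

```text
the job is handed in; nothing more can be done
None
```

The relay is fully home in the socket, the cover is snapped shut and flush, and the plunger was then held at its stop for about 0.8 s and sprang back; I handed the job in at about 19.6 s of the allowed 72 s.

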